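# Seat the press plate in the tile mould

### The arm

A 7-joint arm with a two-finger parallel gripper is mounted at the origin on the work surface. World frame = base frame: x ahead of the robot, y to its left, z up, the work surface at z = 0. Lengths are in mm, angles in degrees, forces in N, time in s.
With the tool pointing down it reaches from about 400 to 900 mm from the base axis. Payload 5.6 kg.
Tool frame: the origin (TCP) lies midway between the tips of the shut fingers; the grasp point (between the pads) lies 19 mm behind it; z points along the fingers, x is the direction in which the jaws open and shut, and the axes are right-handed (so a half turn about z gives the same grasp; the last joint's range is limited). The gripper opens to 92 mm and grips with 3 to 60 N. Pads are 20 mm wide; open, the fingers measure 128 mm over their backs; the gripper's body (75 mm by 189 mm) begins 69 mm behind the grasp point.
Start: joints at [73.568, 26.786, -0.665, 91.828, 0.344, 61.387, -3.226], TCP at [156.862, -630.796, 214.592] pointing down, gripper open.
Joint ranges: [-144.91, 144.91], [-17.63, 115.5], [-89.93, 88.59], [15.96, 139.68], [-74.01, 254.01], [8.47, 105.57], [-167.45, 167.45]. Speed limits (degrees/s): [147.25, 147.25, 180, 180, 180, 180, 180].

### API

Orientations are given as [roll, pitch, yaw] about the fixed x, y, z axes, in that order (R = Rz(yaw) Ry(pitch) Rx(roll)).
In Python, from station import bot gives the robot as it stands.
- The arm moves only by the tool step_arm, never from a script. Its argument "increments" is a list of rows, each a list of 7 numbers: the shift along the tool's x, y, z in mm, then the turn, a rotation vector about the tool's x, y, z in rad, then the closure, from 0 (fully open) to 1 (shut). In form: [[x, y, z, wx, wy, wz, fingers], ...]. A call has 1 to 5 rows; each row is the pose to reach, as a shift and turn from the pose commanded when the call began, along the tool's axes at that moment; what a row does not reach only later rows make up. A row lasts 1/8 s, in which the tool goes at most 62.5 mm and 10.7 degrees, less where a joint would pass 70% of its speed; a pose out of reach is approached as far as the arm can. A call with a gripper value outside its range is refused whole. The fingers move at their own pace and stop on an object; "newtons" is the grip in N (left out, the last holds). Time passes only in rows, so rows that repeat a pose let the fingers close. It gives the time, the measured TCP pose, the force and the opening at its end, in the units of the state.
- bot.read_state(): the state, without advancing time (a new reading comes with each control period).
- bot.read_camera(name): name is "scene" or "top"; returns the picture (400x640x3 uint8, red, green, blue); there is no depth.
- bot.camera_params(name): a dict with "mtx" (3x3 intrinsics, pixels), "position" and "rotation" of the camera in the world. Camera axes: x right, y down, z forward; pixel columns grow to the right and rows downward; lengths in mm; the calibration is good to about 2 mm. A picture is of the moment at which its call begins. camera_params takes no time and is no camera call.
- bot.sign_off(): hands the job in, once; it reports no verdict.
Trained networks look in the newest picture that a camera, given by its name, has taken for a name from the list of things; names that differ only in an ending like _2 or _b are one class to them, and where a whole thing is asked for, a point or a joint stands for the part that bears it (a point fixed in the world has none). Each returns a list of dicts, best first, with "score" (0 to 1); they miss things now and then, are a little off and sometimes report something else, mostly with a low value. They report only what shows in the picture. A call takes as long as a camera call. They do not tell look-alikes from the thing itself.
- bot.cut_out(target, camera): "mask" (400x640 bool, what is visible of it) and "point" ([column, row] in pixels, amid what is visible of it).
- bot.mark_of(target, camera): "point" ([column, row] in pixels: a listed point, or the origin of a listed thing).
The state is a dict: "clock": time; "joints": joint angles; "dq": joint speeds; "joint_efforts": joint torques, N m; "eef_pos": TCP position; "tool_rot": TCP orientation; "wrist_force": force on the tool from outside, world axes, zero at the start; "ft_torque": the same for the moment, N m; "grip_width": finger opening in mm.
Only numpy, scipy, OpenCV 4.12 (cv2) and the standard library are available. Lean on these libraries where they do the work, as an engineer would, in place of code of your own. Each camera call takes 0.05 s, during which the arm holds its last target. There are 200 camera calls.

### The job

Fit the oblong rectangular press plate into the tile mould: tuck one of its short ends under the mould's overhanging steel lip, then level it down until it lies flat on the mould's floor with that end under the lip, and let go. The round plate and the small square plate do not belong there: leave them where they lie.

Things in the scene. Friction and masses are not known exactly. Their poses are not given: they have to be found in the camera images.
- plate: The press plate to fit: an oblong rectangle of 12 mm thick plywood, 100 mm (x) by 80 mm (y), 0.15 to 0.28 kg, loose on the table. On its middle stands a wooden grip block, 24 x 24 mm, square to the plate's x and y, from 12 to 62 mm above the underside. Origin: centre of the underside, z up. Its two short ends are alike; either may go under the lip.
- mould: Tile mould, aluminium tray fixed to the table; origin on the table under the cavity's centre, z up. Cavity 116 (x) by 96 mm (y), floor 8 mm above the table; walls 15 mm thick, 26 mm high. At its -x side, towards the robot, a 6 mm steel lip (underside 34 mm above the table) overhangs the cavity from x = -58 to -28 mm. The plate goes in with its x along the mould's, the -x end tilted down about 16 degrees, then levelled.
- round_plate: Another plate, not to be used: a round disc of 12 mm thick plywood, 94 mm in diameter, loose on the table. On its middle stands a wooden grip block, 24 x 24 mm, square to the plate's x and y, from 12 to 62 mm above the underside. Origin: centre of the underside.
- small_plate: Another plate, not to be used: a small square of 12 mm thick plywood, 62 x 62 mm, loose on the table. On its middle stands a wooden grip block, 24 x 24 mm, square to the plate's x and y, from 12 to 62 mm above the underside. Origin: centre of the underside.
Mind the look-alikes: they are no part of the job. What is shaped like the plate but yellow is not meant.

How it is judged (in metres and radians):
On the way:
1. the plate is tilted in the mould with one end under the lip (x of plate in the frame of mould between -0.025 and 0.017 m and y of plate in the frame of mould between -0.02 and 0.02 m and z of plate in the frame of mould below 0.04 m and angle between plate's own z axis and vertical above 0.04 rad), for 0.05 s.
At the end, for the whole second after the job is handed in: The rectangular plate rests in the cavity, one end under the lip: centre within 12 mm of the cavity centre in x and y, underside within 4 mm of the floor, level within 4 degrees, along the mould within 15 degrees. The round and small plates are within 40 mm of their starts (x of plate in the frame of mould between -0.012 and 0.012 m and y of plate in the frame of mould between -0.012 and 0.012 m and z of plate in the frame of mould between 0.004 and 0.012 m and angle between plate's own z axis and vertical below 0.07 rad and angle between the x axis of plate and the x axis of mould, either way round below 0.26 rad and linear speed of plate below 0.02 m/s and distance of each of round_plate, small_plate from where it was at the start of the episode below 0.04 m); the robot touches nothing.
It also fails if it takes over 40 s, if anything falls off the work surface, if the arm or the gripper's body presses on something with over 40 N, if the wrist force passes 120 N, or if a joint passes its speed limit or range.

## Working session

There is one attempt and no reset: what is moved stays moved. The work goes in short steps, Python scripts to look and compute and a tool call to move; the robot and the scene stay as the last step left them, time stands still between calls to the robot, and variables do not carry over. Pictures are saved under pics/ and viewed, about 8 in all and at most 12, crops included, and the job is handed in when it is done.

Besides the shell and the picture viewer there is one more tool, called after "Emit:" by a JSON object that holds its "fn" and its "kwargs", one argument or row to a line. step_arm: Moves the arm, as the interface text tells. Its arguments: {"type":"object","properties":{"increments":{"type":"array","items":{"type":"array","items":{"type":"number"}}},"newtons":{"type":"number"}},"required":["increments"]}

```bash
ls; mkdir -p pics; python3 - <<'E'
from station import bot
import cv2,numpy as np
for c in ("scene","top"):
    im=bot.read_camera(c); cv2.imwrite(f"pics/{c}0.png",im[:,:,::-1])
    p=bot.camera_params(c); print(c,np.round(p["mtx"],1).tolist(),np.round(p["position"],1),np.round(p["rotation"],3).tolist())
    for t in ("plate","mould","round_plate","small_plate"):
        print(t,[(round(d["score"],2),np.round(d["point"],1).tolist()) for d in bot.mark_of(t,c)],[(round(d["score"],2),np.round(d["point"]).tolist(),int(d["mask"].sum())) for d in bot.cut_out(t,c)])
print(bot.read_state())
a=cv2.imread("pics/scene0.png");b=cv2.imread("pics/top0.png")
cv2.imwrite("pics/both0.png",cv2.resize(np.vstack([a,b]),(480,600),interpolation=cv2.INTER_AREA))
E
```

```text
pics
scene [[455.1, 0.0, 325.3], [0.0, 455.1, 196.5], [0.0, 0.0, 1.0]] [ 979.5 -738.1  730.4] [-125.793, -0.168, 33.053]
plate [(0.96, [187.4, 238.2]), (0.95, [345.9, 146.5]), (0.67, [320.2, 208.6])] [(0.92, [186.0, 236.0], 1160), (0.79, [321.0, 207.0], 937), (0.72, [347.0, 143.0], 537)]
mould [(0.67, [295.5, 285.2])] [(0.78, [295.0, 279.0], 4021)]
round_plate [(0.76, [377.9, 238.8])] [(0.58, [379.0, 237.0], 962)]
small_plate [(0.8, [371.7, 176.0])] [(0.93, [375.0, 173.0], 419)]
top [[427.4, 0.0, 317.8], [0.0, 427.4, 195.5], [0.0, 0.0, 1.0]] [401.8  72.2 991.9] [-175.764, -0.83, -89.96]
plate [(0.98, [176.0, 262.8]), (0.8, [315.3, 207.2]), (0.78, [438.9, 291.3])] [(0.68, [439.0, 295.0], 1588), (0.63, [314.0, 204.0], 1452), (0.62, [174.0, 266.0], 1732)]
mould [(0.79, [426.4, 159.2])] [(0.9, [428.0, 161.0], 3765)]
round_plate [(0.96, [325.8, 124.7])] [(0.62, [325.0, 125.0], 1328)]
small_plate [(0.63, [222.9, 188.3])] [(0.75, [221.0, 186.0], 802)]
{'clock': 0.9, 'joints': array([73.56602622, 26.78451486, -0.66471275, 91.82894084,  0.34352771,
       61.38632826, -3.22642627]), 'dq': array([-0.09008714, -0.01768405, -0.03824113,  0.0122045 ,  0.01375694,
        0.03806317,  0.02237367]), 'joint_efforts': array([ 2.04221224e-04, -5.20391607e+01, -1.20884331e-02, -2.44052571e+01,
       -5.66205452e-02,  1.14206373e-02,  2.68769583e-05]), 'eef_pos': array([ 156.881675  , -630.78509306,  214.59946162]), 'tool_rot': array([ 1.79998087e+02, -2.30558771e-03, -7.60345470e+01]), 'wrist_force': array([ 0.62913007, -0.59844368,  0.07274812]), 'ft_torque': array([0.00715098, 0.07777282, 0.00548298]), 'grip_width': 91.83874964422986}
```

View pics/top0.png

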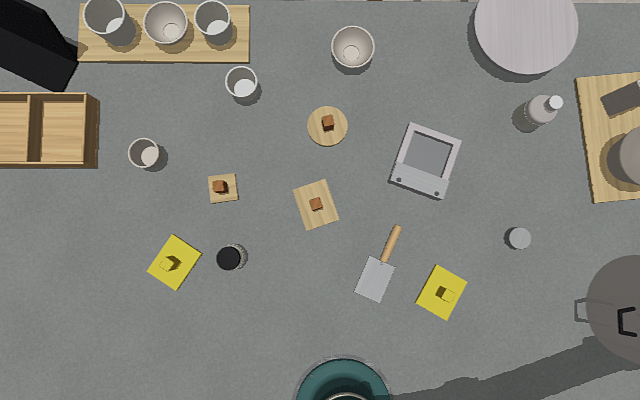

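View pics/scene0.png

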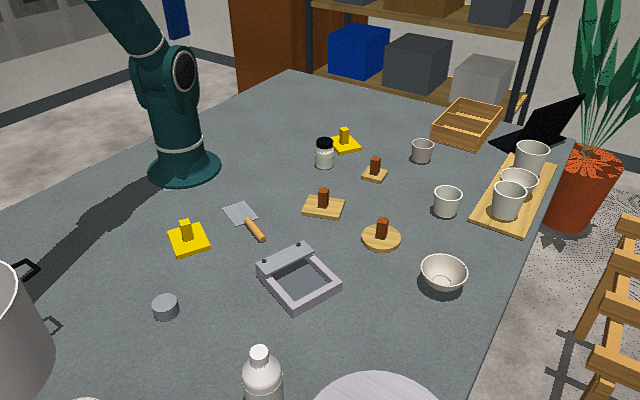

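The wooden oblong at top (316,205) is the plate. It could be confused with the yellow oblongs at (174,263) and (441,292), the round disc at (327,126) and the small square at (222,188). The mould is at (426,160), and its lip is towards the bottom of the image, on the robot's side. Next I'll fit model outlines to the masks in both cameras.

```bash
cat >h.py <<'E'
import numpy as np,cv2
from scipy.spatial.transform import Rotation as R
from scipy.optimize import minimize
from station import bot
P={c:bot.camera_params(c) for c in("top","scene")}
def rot(r): return R.from_euler("xyz",r,degrees=True)
def proj(c,X):
    p=P[c]; rr=rot(p["rotation"]).inv(); q=rr.apply(np.atleast_2d(X)-p["position"])
    u=q@np.array(p["mtx"]).T; return u[:,:2]/u[:,2:]
def unproj(c,uv,z):
    p=P[c]; d=rot(p["rotation"]).apply(np.linalg.inv(p["mtx"])@[uv[0],uv[1],1]); o=np.array(p["position"])
    return o+d*(z-o[2])/d[2]
def box(x0,x1,y0,y1,z0,z1): return np.array([[x,y,z] for x in(x0,x1) for y in(y0,y1) for z in(z0,z1)],float)
PL=[box(-50,50,-40,40,0,12),box(-12,12,-12,12,12,62)]
MO=[np.vstack([box(-73,73,-63,63,0,26),box(-73,-28,-63,63,34,40)])]
def place(X,s): return rot([0,0,s[2]]).apply(X)+[s[0],s[1],s[3] if len(s)>3 else 0]
def sil(c,parts,s,k=4):
    m=np.zeros((400*k,640*k),np.uint8)
    for X in parts:
        h=cv2.convexHull(proj(c,place(X,s)).astype(np.float32))
        cv2.fillPoly(m,[np.round((h+.5)*k).astype(np.int32)],1)
    return cv2.resize(m.astype(np.float32),(640,400),interpolation=cv2.INTER_AREA)
def fit(parts,masks,s0):
    f=lambda s:sum(np.abs(sil(c,parts,s)-m).sum()/m.sum() for c,m in masks.items())
    best=None
    for d in(-15,0,15):
        r=minimize(f,np.array(s0)+[0,0,d],method="Nelder-Mead",options=dict(initial_simplex=np.array(s0)+[0,0,d]+np.array([[0,0,0],[12,0,0],[0,12,0],[0,0,10]]),xatol=.1,fatol=1e-4))
        if best is None or r.fun<best.fun: best=r
    return best.x,best.fun
E
python3 - <<'E'
from h import *
im={c:cv2.imread(f"pics/{c}0.png") for c in P}
def near(t,c,uv): 
    bot.read_camera(c)
    L=bot.cut_out(t,c); return min(L,key=lambda d:np.hypot(*(np.array(d["point"])-uv)))["mask"].astype(np.uint8)
def hull(m):
    h=cv2.convexHull(cv2.findNonZero(m)); o=np.zeros_like(m); cv2.fillPoly(o,[h],1); return o.astype(np.float32)
pm={"top":near("plate","top",(316,205)),"scene":near("plate","scene",(320,208))}
for c in pm: # refine by colour in dilated mask
    hsv=cv2.cvtColor(im[c],cv2.COLOR_BGR2HSV); z=cv2.dilate(pm[c],np.ones((9,9)))
    pm[c]=((hsv[:,:,1]>60)&(hsv[:,:,0]<25)&(z>0)).astype(np.float32); print(c,pm[c].sum())
mm={"top":hull(near("mould","top",(427,160))),"scene":hull(near("mould","scene",(295,280)))}
p0=unproj("top",(316,205),12);m0=unproj("top",(427,160),20);print(p0,m0)
out={}
for n,parts,ms,s0 in(("plate",PL,pm,[p0[0],p0[1],15]),("mould",MO,mm,[m0[0],m0[1],-20])):
    for cs in(("top",),("scene",),("top","scene")):
        s,f=fit(parts,{c:ms[c] for c in cs},s0); print(n,cs,np.round(s,1),round(f,3))
    out[n]=s
# overlay
tiles=[]
for n,parts in(("plate",PL),("mould",[box(-73,73,-63,63,26,26),box(-58,58,-48,48,26,26),box(-73,-28,-63,63,40,40)])):
  for c in("top","scene"):
    u=proj(c,[*out[n][:2],15])[0]; x,y=int(u[0])-50,int(u[1])-38; k=4
    t=cv2.resize(im[c][y:y+75,x:x+100],None,fx=k,fy=k,interpolation=cv2.INTER_CUBIC)
    for X in parts:
        h=cv2.convexHull(proj(c,place(X,out[n])).astype(np.float32))
        cv2.polylines(t,[np.round((h+.5-[x,y])*k).astype(np.int32)],True,(0,0,255),1)
    tiles.append(t)
cv2.imwrite("pics/fit.png",np.vstack([np.hstack(tiles[:2]),np.hstack(tiles[2:])]))
E
```

```text
top 1519.0
scene 951.0
[452.60579668  62.17271789  12.        ] [ 556.32788968 -193.32502233   20.        ]
plate ('top',) [454.4  64.   18.9] 0.025
plate ('scene',) [453.   62.5  19.3] 0.034
plate ('top', 'scene') [453.8  63.6  18.6] 0.072
mould ('top',) [ 555.5 -185.4  -20.1] 0.041
mould ('scene',) [ 555.2 -189.5  -20.4] 0.033
mould ('top', 'scene') [ 554.7 -187.8  -20.8] 0.089
```

View pics/fit.png

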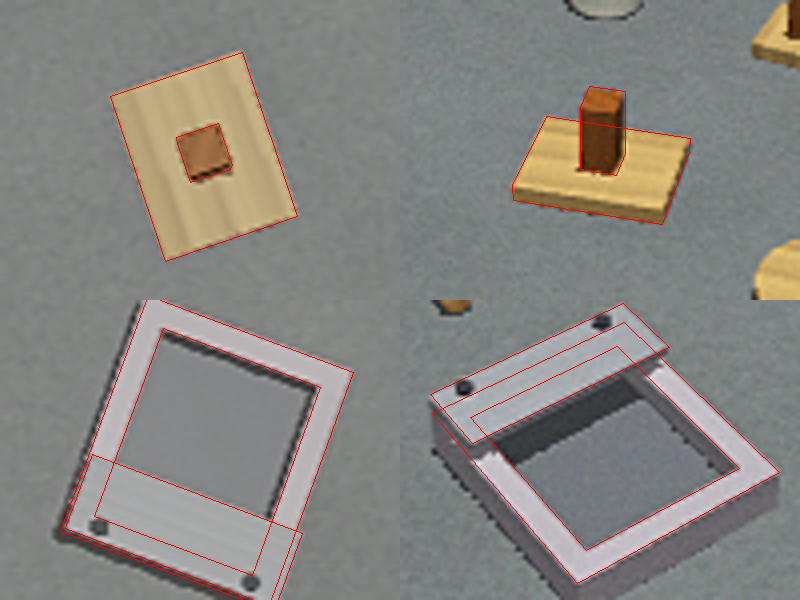

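Plate at about (453.8, 63.6), yaw 18.7°. Mould at about (554.7, -187.8), yaw -20.8°, and both overlays match. I'll grip the block along plate y so the fingers stay clear of the lip. A small helper will compute the increments.

```bash
cat >g.py <<'E'
from h import *
M=[554.7,-187.8,-20.8]
def mp(x,y,z,tilt,zt=22,yaw0=None):  # plate pose in mould frame -> tool pose
    rp=rot([0,0,M[2]])*R.from_euler("y",-tilt,degrees=True)
    p=rot([0,0,M[2]]).apply([x,y,z])+[M[0],M[1],0]
    return p+rp.apply([0,0,zt]), rp*rot([180,0,-90])
def wp(x,y,z,yaw): return np.array([x,y,z],float), rot([180,0,yaw])
def rows(targets,base=None):
    s=bot.read_state(); b=base or (np.array(s["eef_pos"]),rot(s["tool_rot"]))
    for t in targets:
        print(np.round(b[1].inv().apply(t[0]-b[0]),1),np.round((b[1].inv()*t[1]).as_rotvec(),4), "world",np.round(t[0],1))
E
python3 - <<'E'
from g import *
rows([wp(430,-360,214.6,-71.3)])
a=wp(430,-360,214.6,-71.3)
rows([wp(453.8,-60,200,-71.3),wp(453.8,63.6,150,-71.3)],a)
E
```

```text
[-196.9 -330.4   -0. ] [ 0.      0.     -0.0827] world [ 430.  -360.   214.6]
[-276.5 -118.7   14.6] [0. 0. 0.] world [453.8 -60.  200. ]
[-393.6 -158.4   64.6] [0. 0. 0.] world [453.8  63.6 150. ]
```

Emit:
{"fn": "step_arm", "kwargs": {
  "increments": [
    [-197,-330.5,0,0,0,-0.083,0],
    [-197,-330.5,0,0,0,-0.083,0],
    [-197,-330.5,0,0,0,-0.083,0],
    [-197,-330.5,0,0,0,-0.083,0],
    [-197,-330.5,0,0,0,-0.083,0]
  ],
  "newtons": 50
}}

```text
clock: 1.92
eef_pos: [380.0, -409.3, 214.9]
tool_rot: [-180.0, -0.0, -71.3]
wrist_force: [1.0, -0.9, -0.6]
grip_width: 91.6
```

```bash
python3 - <<'E'
from g import *
rows([wp(453.8,-140,200,-71.3),wp(453.8,63.6,150,-71.3)])
E
```

```text
[-231.4 -156.3   14.8] [-0.0002 -0.0008  0.0002] world [ 453.8 -140.   200. ]
[-424.3 -221.5   64.6] [-0.0002 -0.0008  0.0002] world [453.8  63.6 150. ]
```

Emit:
{"fn": "step_arm", "kwargs": {
  "increments": [
    [-231.5,-156.5,15,0,0,0,0],
    [-231.5,-156.5,15,0,0,0,0],
    [-231.5,-156.5,15,0,0,0,0],
    [-231.5,-156.5,15,0,0,0,0],
    [-424.5,-221.5,64.5,0,0,0,0]
  ]
}}

```text
clock: 2.55
eef_pos: [448.3, -107.0, 188.5]
tool_rot: [-179.8, -0.1, -71.3]
wrist_force: [1.3, 0.2, 0.8]
grip_width: 91.7
```

```bash
python3 - <<'E'
from g import *
rows([wp(453.8,63.6,110,-71.3),wp(453.8,63.6,22,-71.3)])
E
```

```text
[-159.9  -59.8   78.5] [-0.0029 -0.0016  0.0006] world [453.8  63.6 110. ]
[-160.1  -59.5  166.5] [-0.0029 -0.0016  0.0006] world [453.8  63.6  22. ]
```

Emit:
{"fn": "step_arm", "kwargs": {
  "increments": [
    [-160,-59.5,78.5,0,0,0,0],
    [-160,-59.5,78.5,0,0,0,0],
    [-160,-59.5,78.5,0,0,0,0],
    [-160,-59.5,78.5,0,0,0,0],
    [-160,-59.5,78.5,0,0,0,0]
  ]
}}

```text
clock: 3.18
eef_pos: [451.9, 61.3, 109.3]
tool_rot: [180.0, -0.0, -71.3]
wrist_force: [0.4, 0.3, 0.2]
grip_width: 91.9
```

```bash
python3 - <<'E'
from g import *
rows([wp(453.8,63.6,60,-71.3),wp(453.8,63.6,22,-71.3)])
c="scene"; im=bot.read_camera(c)[:,:,::-1].copy(); u=proj(c,[453,63,40])[0].astype(int)
cv2.imwrite("pics/pre.png",cv2.resize(im[u[1]-70:u[1]+60,u[0]-90:u[0]+90],None,fx=4,fy=4,interpolation=cv2.INTER_CUBIC))
E
```

```text
[-1.5 -2.6 49.3] [ 0.0003 -0.0003  0.0006] world [453.8  63.6  60. ]
[-1.5 -2.6 87.3] [ 0.0003 -0.0003  0.0006] world [453.8  63.6  22. ]
```

View pics/pre.png

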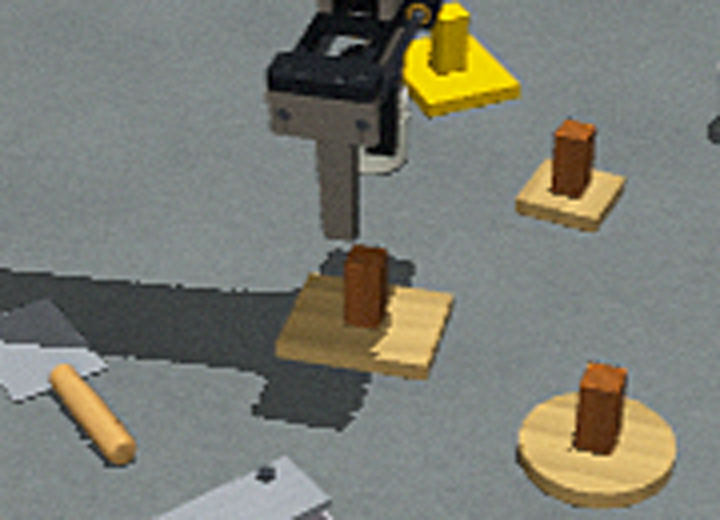

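The gripper is above the wooden oblong, with the block at crop (365,285) and the fingers straddling it. Next I descend and grip.

Emit:
{"fn": "step_arm", "kwargs": {
  "increments": [
    [-1.5,-2.5,40,0,0,0,0],
    [-1.5,-2.5,70,0,0,0,0],
    [-1.5,-2.5,87.5,0,0,0,0],
    [-1.5,-2.5,87.5,0,0,0,0.3],
    [-1.5,-2.5,87.5,0,0,0,0.6]
  ]
}}

```text
clock: 3.85
eef_pos: [454.6, 63.0, 22.7]
tool_rot: [-179.9, -0.0, -71.4]
wrist_force: [-0.5, 0.6, 0.4]
grip_width: 74.4
```

Emit:
{"fn": "step_arm", "kwargs": {
  "increments": [
    [0,0,0,0,0,0,1],
    [0,0,0,0,0,0,1],
    [0,0,0,0,0,0,1],
    [0,0,0,0,0,0,1],
    [0,0,0,0,0,0,1]
  ]
}}

```text
clock: 4.47
eef_pos: [453.7, 63.7, 21.8]
tool_rot: [180.0, -0.0, -71.3]
wrist_force: [-0.8, -0.0, 1.0]
grip_width: 24.2
```

```bash
python3 - <<'E'
from g import *
s=bot.read_state();print(s["eef_pos"],s["tool_rot"],s["grip_width"],s["wrist_force"])
rows([wp(453.8,63.6,140,-71.3),wp(500,-70,140,-95)])
E
```

```text
[453.67676476  63.67414862  21.75127717] [ 1.79992472e+02 -1.75924257e-02 -7.12780137e+01] 24.199434839437036 [-0.78965697 -0.04966765  0.95217353]
[ 1.000e-01 -1.000e-01 -1.182e+02] [ 0.0001 -0.0003  0.0004] world [453.8  63.6 140. ]
[ 141.5   -1.  -118.2] [ 1.00e-04 -3.00e-04  4.14e-01] world [500. -70. 140.]
```

Emit:
{"fn": "step_arm", "kwargs": {
  "increments": [
    [0,0,-40,0,0,0,1],
    [0,0,-90,0,0,0,1],
    [0,0,-118,0,0,0,1],
    [70,0,-118,0,0,0.2,1],
    [120,0,-118,0,0,0.35,1]
  ]
}}

```text
clock: 5.1
eef_pos: [492.6, -51.1, 140.3]
tool_rot: [-179.9, -0.0, -91.6]
wrist_force: [0.5, 0.9, -2.2]
grip_width: 23.7
```

```bash
python3 - <<'E'
from g import *
s=bot.read_state();print(s["eef_pos"],s["tool_rot"],s["grip_width"],s["wrist_force"])
rows([mp(39,0,110,0),mp(39,0,110,16)])
E
```

```text
[492.62204702 -51.06935498 140.26854119] [-1.79937208e+02 -2.03788808e-02 -9.15622894e+01] 23.69162541285908 [ 0.48725586  0.92634862 -2.21769288]
[ 147.8 -102.6    8.4] [-1.100e-03 -2.000e-04  3.358e-01] world [ 591.2 -201.6  132. ]
[145.8 -96.9   9.3] [0.2755 0.0467 0.3336] world [ 585.5 -199.5  131.1]
```

Emit:
{"fn": "step_arm", "kwargs": {
  "increments": [
    [148,-102.5,8,0,0,0.336,1],
    [148,-102.5,8,0,0,0.336,1],
    [148,-102.5,8,0,0,0.336,1],
    [146,-97,9,0.275,0.047,0.334,1],
    [146,-97,9,0.275,0.047,0.334,1]
  ]
}}

```text
clock: 5.72
eef_pos: [583.4, -197.8, 127.9]
tool_rot: [-164.2, -0.0, -110.7]
wrist_force: [-0.1, -0.1, -2.2]
grip_width: 23.7
```

Emit:
{"fn": "step_arm", "kwargs": {
  "increments": [
    [0,0,0,0,0,0,1],
    [0,0,0,0,0,0,1]
  ]
}}

```text
clock: 5.98
eef_pos: [586.6, -198.1, 131.3]
tool_rot: [-164.1, -0.0, -110.6]
wrist_force: [0.7, -0.5, -1.4]
grip_width: 23.6
```

```bash
python3 - <<'E'
from g import *
s=bot.read_state();print(s["eef_pos"],s["tool_rot"],s["grip_width"],s["wrist_force"])
rows([mp(39,0,70,16),mp(39,0,36,16),mp(-4,0,23.8,16)])
# overlay expected plate + mould in both views
e=(np.array(s["eef_pos"]),rot(s["tool_rot"])); rp=e[1]*rot([180,0,-90]).inv()
tiles=[]
MB=[box(-73,73,-63,63,26,26),box(-58,58,-48,48,26,26),box(-73,-28,-63,63,40,40)]
for c in("top","scene"):
    im=bot.read_camera(c)[:,:,::-1]; u=proj(c,[585,-195,80])[0]; x,y=int(u[0])-60,int(u[1])-80;k=3
    t=cv2.resize(im[y:y+150,x:x+130],None,fx=k,fy=k,interpolation=cv2.INTER_CUBIC)
    L=[(place(X,M),(0,0,255)) for X in MB]+[(rp.apply(X-[0,0,21.75])+e[0],(0,255,0)) for X in PL]
    for X,col in L:
        h=cv2.convexHull(proj(c,X).astype(np.float32)); cv2.polylines(t,[np.round((h+.5-[x,y])*k).astype(np.int32)],True,col,1)
    tiles.append(t)
cv2.imwrite("pics/hover.png",np.hstack(tiles))
E
```

```text
[ 586.56930301 -198.09160532  131.25571716] [-1.64097645e+02 -1.65746335e-02 -1.10585972e+02] 23.5955911163364 [ 0.68700341 -0.53008646 -1.35269405]
[ 1.7 11.5 38.4] [0.0017 0.0007 0.0037] world [ 585.5 -199.5   91.1]
[ 1.7 20.8 71.1] [0.0017 0.0007 0.0037] world [ 585.5 -199.5   57.1]
[ 1.5 65.5 71.1] [0.0017 0.0007 0.0037] world [ 545.3 -184.2   44.9]
```

View pics/hover.png

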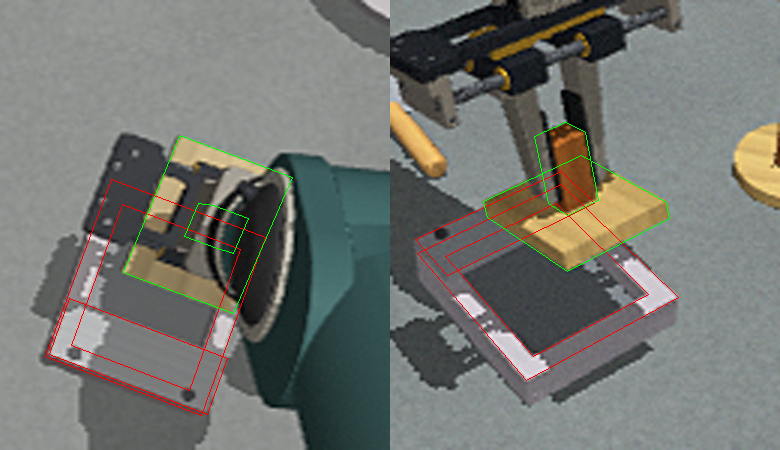

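The outlines roughly match, but the block overlay is a few pixels off in the scene view. I'll check at higher zoom for pivoting in the grip.

```bash
python3 - <<'E'
from g import *
s=bot.read_state()
e=(np.array(s["eef_pos"]),rot(s["tool_rot"])); rp=e[1]*rot([180,0,-90]).inv()
c="scene"; im=bot.read_camera(c)[:,:,::-1]; u=proj(c,e[0])[0]; x,y=int(u[0])-38,int(u[1])-35;k=8
crop=cv2.resize(im[y:y+70,x:x+50+26],None,fx=k/1.52,fy=k/1.52,interpolation=cv2.INTER_CUBIC);k=k/1.52
T=[crop.copy()]
for d in(0,):
    t=crop.copy()
    for X in PL:
        # pivot d degrees about grasp point along plate y
        Y=R.from_euler("y",d,degrees=True).apply(X-[0,0,40.75])+[0,0,19]
        Y=rp.apply(Y)+e[0]
        q=np.round((proj(c,Y)+.5-[x,y])*k).astype(int)
        for i in range(8):
            for j in range(i):
                if bin(i^j).count("1")==1: cv2.line(t,q[i].tolist(),q[j].tolist(),(0,255,0),1)
    T.append(t)
o=np.hstack(T);print(o.shape);cv2.imwrite("pics/zoom.png",o)
E
```

```text
(368, 800, 3)
```

View pics/zoom.png

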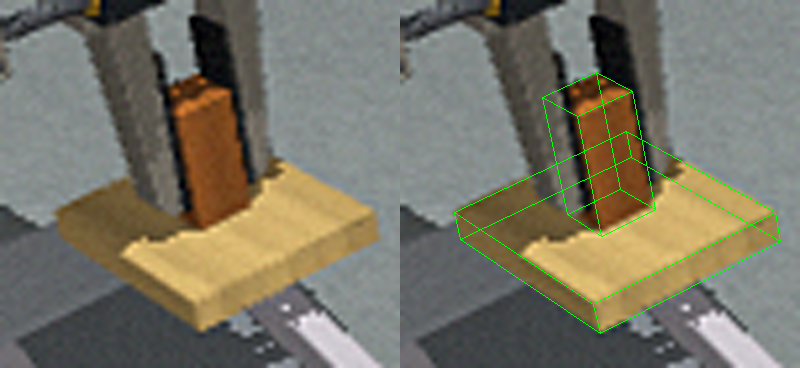

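The overlay matches exactly, so the plate hasn't pivoted; the block was only hidden by a finger. Going down beside the lip.

Emit:
{"fn": "step_arm", "kwargs": {
  "increments": [
    [1.5,6,19,0,0,0,1],
    [1.5,11.5,38,0,0,0,1],
    [1.5,16,55,0,0,0,1],
    [1.5,21,71,0,0,0,1],
    [1.5,21,71,0,0,0,1]
  ]
}}

```text
clock: 6.75
eef_pos: [583.6, -198.8, 55.0]
tool_rot: [-164.3, -0.0, -110.6]
wrist_force: [-0.6, 0.2, -2.5]
grip_width: 23.9
```

```bash
python3 - <<'E'
from g import *
s=bot.read_state();print(s["wrist_force"])
rows([mp(39,0,36,16),mp(15,0,29.2,16),mp(-4,0,23.8,16)])
E
```

```text
[-0.60695242  0.21443953 -2.50079074]
[-0.  -2.5 -1.5] [0.0046 0.0003 0.0038] world [ 585.5 -199.5   57.1]
[-0.1 22.4 -1.5] [0.0046 0.0003 0.0038] world [ 563.1 -191.    50.3]
[-0.2 42.2 -1.4] [0.0046 0.0003 0.0038] world [ 545.3 -184.2   44.9]
```

Emit:
{"fn": "step_arm", "kwargs": {
  "increments": [
    [0,0,0,0,0,0,1],
    [0,0,0,0,0,0,1],
    [0,0,0,0,0,0,1]
  ]
}}

```text
clock: 7.12
eef_pos: [584.9, -199.3, 57.4]
tool_rot: [-164.0, -0.0, -110.6]
wrist_force: [0.6, 0.2, -2.0]
grip_width: 23.6
```

```bash
python3 - <<'E'
from g import *
s=bot.read_state();print(s["wrist_force"])
rows([mp(39,0,36,16),mp(15,0,29.2,16),mp(-4,0,23.8,16)])
E
```

```text
[ 0.57701762  0.22415203 -1.99280056]
[-0.  -0.5  0.4] [0.0004 0.0007 0.0034] world [ 585.5 -199.5   57.1]
[-0.1 24.5  0.4] [0.0004 0.0007 0.0034] world [ 563.1 -191.    50.3]
[-0.2 44.2  0.3] [0.0004 0.0007 0.0034] world [ 545.3 -184.2   44.9]
```

Emit:
{"fn": "step_arm", "kwargs": {
  "increments": [
    [0,12,0.4,0,0,0.003,1],
    [0,24,0.4,0,0,0.003,1],
    [0,35,0.4,0,0,0.003,1],
    [0,44,0.4,0,0,0.003,1],
    [0,44,0.4,0,0,0.003,1]
  ]
}}

```text
clock: 7.75
eef_pos: [544.6, -184.1, 44.2]
tool_rot: [-164.1, 0.0, -110.7]
wrist_force: [0.3, -1.1, -0.9]
grip_width: 24.1
```

Emit:
{"fn": "step_arm", "kwargs": {
  "increments": [
    [0,0,0,0,0,0,1],
    [0,0,0,0,0,0,1]
  ]
}}

```text
clock: 8.0
eef_pos: [545.3, -184.4, 44.3]
tool_rot: [-164.1, 0.0, -110.8]
wrist_force: [-0.2, -0.1, -1.8]
grip_width: 23.6
```

```bash
python3 - <<'E'
from g import *
s=bot.read_state();print(s["wrist_force"],s["ft_torque"])
for th in (16,12,8,4,0):
    a=np.radians(th); print(th); rows([mp(-52+50*np.cos(a),0,10+50*np.sin(a),th)])
rows([mp(-1,0,9,0)])
t=[]
for c in("scene",):
    im=bot.read_camera(c)[:,:,::-1]; u=proj(c,[550,-190,40])[0].astype(int); k=4
    cv2.imwrite("pics/in.png",cv2.resize(im[u[1]-60:u[1]+60,u[0]-75:u[0]+75],None,fx=k,fy=k,interpolation=cv2.INTER_CUBIC))
E
```

```text
[-0.2180231  -0.07785623 -1.76059934] [0.22628148 0.38490058 0.0383233 ]
16
[-0.2 -0.2 -0.6] [0.0014 0.0006 0.0004] world [ 545.4 -184.2   44.9]
12
[-0.2 -1.6  3. ] [-0.0684  0.0006  0.0004] world [ 547.5 -185.1   41.9]
8
[-0.2 -2.8  6.6] [-0.1382  0.0006  0.0005] world [ 549.5 -185.8   38.7]
4
[-0.2 -3.7 10.3] [-0.208   0.0006  0.0005] world [ 551.3 -186.5   35.4]
0
[-0.2 -4.3 14.1] [-0.2778  0.0006  0.0005] world [ 552.8 -187.1   32. ]
[-0.2 -5.  15.3] [-0.2778  0.0006  0.0005] world [ 553.8 -187.4   31. ]
```

View pics/in.png

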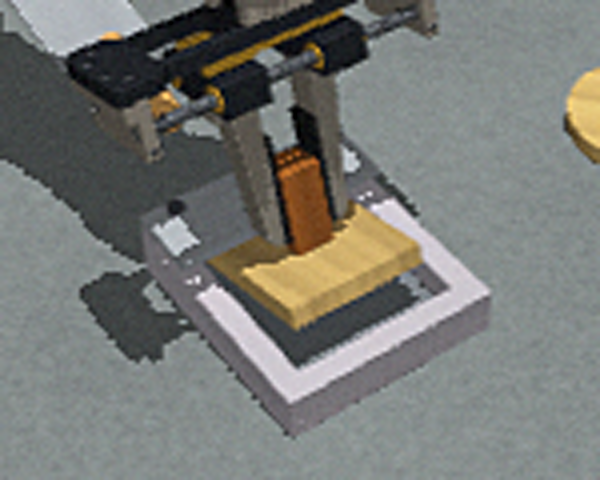

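The plate is tilted with its near end under the lip, there are no contact forces, and both y sides have clearance. Levelling.

Emit:
{"fn": "step_arm", "kwargs": {
  "increments": [
    [0,-1.5,3,-0.07,0,0,1],
    [0,-3,6.5,-0.14,0,0,1],
    [0,-3.5,10,-0.208,0,0,1],
    [0,-4.5,14,-0.278,0,0,1],
    [0,-5,15,-0.278,0,0,1]
  ]
}}

```text
clock: 8.68
eef_pos: [554.5, -188.1, 30.8]
tool_rot: [-179.9, 0.0, -110.8]
wrist_force: [-0.4, 0.4, -1.9]
grip_width: 23.6
```

Emit:
{"fn": "step_arm", "kwargs": {
  "increments": [
    [0,0,0,0,0,0,1],
    [0,0,0,0,0,0,1]
  ]
}}

```text
clock: 8.93
eef_pos: [552.7, -187.2, 31.3]
tool_rot: [180.0, 0.0, -110.7]
wrist_force: [-0.8, 0.2, -1.1]
grip_width: 23.9
```

```bash
python3 - <<'E'
from g import *
s=bot.read_state();print(s["wrist_force"],s["ft_torque"],s["eef_pos"],s["tool_rot"])
rows([mp(0,0,8.5,0,21.75)])
E
```

```text
[-0.84476765  0.18792848 -1.09324305] [0.02387575 0.02410197 0.00080396] [ 552.7190735  -187.22794027   31.25793775] [ 1.79984068e+02  1.60214754e-02 -1.10749155e+02]
[-0.2 -2.1  1. ] [0.0003 0.0003 0.0009] world [ 554.7 -187.8   30.2]
```

Emit:
{"fn": "step_arm", "kwargs": {
  "increments": [
    [0,-2,1.2,0,0,0,1],
    [0,-2,1.2,0,0,0,1],
    [0,-2,1.2,0,0,0,0.55],
    [0,-2,1.2,0,0,0,0.55],
    [0,-2,1.2,0,0,0,0.55]
  ]
}}

```text
clock: 9.55
eef_pos: [555.4, -188.2, 30.2]
tool_rot: [-180.0, 0.0, -110.8]
wrist_force: [0.1, 0.1, -0.7]
grip_width: 41.5
```

Emit:
{"fn": "step_arm", "kwargs": {
  "increments": [
    [0,0,0,0,0,0,0.55],
    [0,0,-15,0,0,0,0.55],
    [0,0,-50,0,0,0,0.55],
    [0,0,-100,0,0,0,0.55],
    [0,0,-150,0,0,0,0.55]
  ]
}}

```text
clock: 10.18
eef_pos: [555.2, -188.2, 182.5]
tool_rot: [-180.0, 0.0, -110.8]
wrist_force: [1.1, -0.0, -0.3]
grip_width: 41.5
```

Emit:
{"fn": "step_arm", "kwargs": {
  "increments": [
    [0,60,-40,0,0,0,0.55],
    [0,110,-60,0,0,0,0.55],
    [0,110,-60,0,0,0,0.55],
    [0,110,-60,0,0,0,0.55]
  ]
}}

```text
clock: 10.68
eef_pos: [452.9, -149.6, 241.1]
tool_rot: [-179.9, 0.0, -110.8]
wrist_force: [0.2, -0.8, 0.2]
grip_width: 41.8
```

```bash
python3 - <<'E'
from g import *
tiles=[]
MB=[box(-58,58,-48,48,26,26),box(-73,-28,-63,63,40,40)]
for c in("top","scene"):
    im=bot.read_camera(c)[:,:,::-1]; cv2.imwrite(f"pics/{c}_end.png",im); u=proj(c,[555,-188,20])[0]; x,y=int(u[0])-45,int(u[1])-50;k=4
    t=cv2.resize(im[y:y+100,x:x+95],None,fx=k,fy=k,interpolation=cv2.INTER_CUBIC)
    for X,col in [(place(X,M),(0,0,255)) for X in MB]+[(place(PL[0][1::2],M+[8]),(0,255,0))]:
        h=cv2.convexHull(proj(c,X).astype(np.float32)); cv2.polylines(t,[np.round((h+.5-[x,y])*k).astype(np.int32)],True,col,1)
    tiles.append(t)
    for n in("plate","round_plate","small_plate"): print(c,n,[(round(d["score"],2),np.round(d["point"]).tolist()) for d in bot.mark_of(n,c)])
print("expected",proj("top",place(np.zeros((1,3)),M+[8])),proj("scene",place(np.zeros((1,3)),M+[8])))
cv2.imwrite("pics/end.png",np.hstack(tiles)); print(bot.read_state()["wrist_force"],bot.read_state()["clock"])
E
```

```text
top plate [(0.94, [174.0, 262.0]), (0.7, [424.0, 159.0])]
top round_plate [(0.8, [328.0, 125.0])]
top small_plate [(0.72, [221.0, 186.0])]
scene plate [(0.92, [344.0, 145.0]), (0.85, [296.0, 281.0]), (0.66, [187.0, 234.0])]
scene round_plate [(0.9, [380.0, 238.0])]
scene small_plate [(0.66, [374.0, 176.0])]
expected [[423.26513445 161.49230883]] [[298.40960235 279.91322764]]
[-0.23015143  0.17028769  0.29968525] 11.075
```

View pics/end.png

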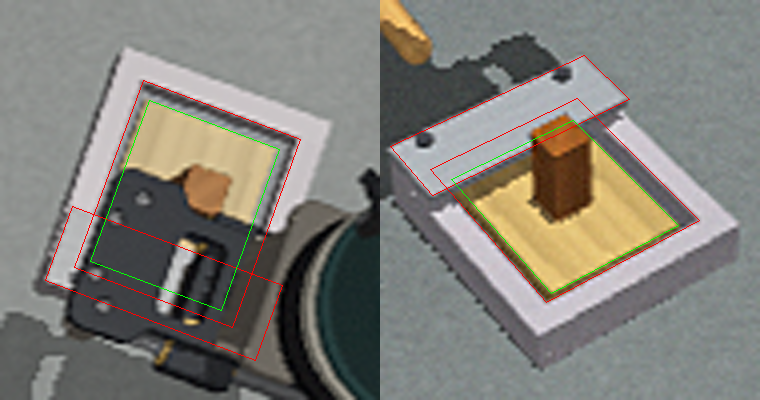

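The plate lies flat in the cavity where expected, with its near end under the lip, and the other plates haven't moved. Handing in.

```bash
python3 -c "
from station import bot
print(bot.sign_off(), bot.read_state()['clock'])"
```

```text
the job is handed in; nothing more can be done
the job is handed in; nothing more can be done
```

The wooden oblong plate is in the mould, lying flat with its near end under the lip. I handed the job in at about 11 s on the robot's clock. I gripped its block across the plate's y axis, slid the plate in tilted at 16°, levelled it, let go, and moved the gripper clear.

**Final check:** The plate's outline matched its expected place in the cavity to within about 2–3 mm in the scene view. In the top view the gripper hid the lower half of the plate, but the part that showed also matched. The wrist force was only noise once the gripper was clear, and stayed below 3 N in every reading.

**Other plates:** The round and small plates were within about 3 pixels (about 6 mm) of where they started, which is network noise.

**Disagreements:** My two single-camera fits of the mould differed by 4 mm in y. I used the combined fit, and nothing touched the mould hard enough to show in the force readings. I couldn't check anything after handing in, because the system gives no verdict or state at that point.

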